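Put a finished print away and close both dry-storage pots with their own lids

TASK

Lay the printed bracket inside the larger storage pot, then close both pots with their own lids: the large lid, which somebody has left lying on the smaller pot, belongs on the larger pot, and the small lid on the bench belongs on the smaller pot. Each lid must sit fully home and level on its rim and be lowered gently, not dropped; do not shove the pots about or knock or move the other things on the bench.

Things in the scene. Friction and masses are not known exactly. Their poses are not given: they have to be found in the camera images.
- large_pot_rim (a point): centre of the mouth (rim plane) of the larger open pot: plain steel, upright, round, outer diameter 160 mm, inner diameter 152 mm, 100 mm high, floor 5 mm thick; 1.3 kg, loose on the bench. It is empty at the start. z axis up.
- small_pot_rim (a point): centre of the mouth (rim plane) of the smaller pot: plain steel, upright, round, outer diameter 120 mm, inner diameter 112 mm, 80 mm high; 0.9 kg, loose on the bench. A flat printed gear (about 76 mm across, 28 mm high) lies in it and stays there. At the start the large lid lies across its rim, resting on the flat underside of its plug.
- large_lid_handle (a point): middle of the large lid's handle bar (lid starts on top of the small pot). Black bar 80 mm long (along this point's x), 14 mm wide (y), 12 mm high, on two posts 50 mm apart, open below; its centre is 28 mm above the flange's top, 34 mm above the flange's underside, 44 mm above the plug's underside. Lid seated: bar centre 34 mm above the rim. About 0.34 kg.
- large_lid_flange (a point): centre of the underside of the large lid's flange: meets the centre of the large pot's mouth when seated. z axis up through the handle. Aluminium, flange 166 mm across, 6 mm thick; below it a tapered plug, 10 mm deep, 148 mm across at the flange and 136 mm at its flat underside, enters the mouth. Any yaw fits.
- small_lid_handle (a point): middle of the small lid's handle bar (lid starts on the bench, handle up, standing on its plug). The same handle as the large lid's: bar 80 mm long along this point's x, 14 mm wide, 12 mm high, centre 34 mm above the flange's underside, 44 mm above the plug's underside. About 0.2 kg.
- small_lid_flange (a point): centre of the underside of the small lid's flange: meets the centre of the small pot's mouth when seated. z axis up through the handle. Flange 126 mm across, 6 mm thick; plug below it 10 mm deep, 108 mm across at the flange, 96 mm at its flat underside. Any yaw fits.
- bracket_mid (a point): middle of the printed bracket, half-way up (30 mm above its underside): grey plastic, an upside-down T, standing on a base 90 mm long (x axis of this point), 40 mm wide and 8 mm thick; along the middle of the base runs an upright web 90 mm long, 12 mm thick (y), its top 60 mm above the underside; low ribs (to 32 mm height) at both ends. Grip it across the web. About 90 g.
- wash_bottle: bystander: upright bottle 58 mm across, 190 mm high, loose; origin at the centre of its underside
- jar: bystander: low upright jar 64 mm across, 95 mm high, loose; origin at the centre of its underside
- vase: bystander: waisted white vase print, 66 mm across, 110 mm high, loose; origin at the centre of its underside
- scraper: bystander: flat scraper 200 mm long lying on the bench
- screwdriver: bystander: screwdriver 180 mm long lying on the bench
- bed_disc: bystander: flat round glass print bed without handle, 100 mm across, 8 mm thick, lying on the bench; not a lid
- guide_stand: obstacle, fixed: foot 70 mm square, post 20 mm across and 340 mm high at this origin (on the bench); near its top an arm reaches 90 mm towards +x and carries a grooved guide roller 40 mm across, centred 315 mm up, 30 to 74 mm beyond the post. Too tall to carry a lid over: go round it
Things that resemble listed ones, but are neither listed nor needed, are in the scene too. Leave any orange look-alike of the part that bears bracket_mid alone.

How it is judged:
By the outcome, as a careful person would: the job done as asked, in the order asked, and still so for the second after the job is handed in, with the robot touching nothing.
It also fails if it takes over 72 s, if anything falls off the work surface, if the arm or the gripper's body presses on something with over 40 N, if the wrist force passes 120 N, or if a joint passes its speed limit or range.

ROBOT

A 6-joint arm with a two-finger parallel gripper is mounted at the origin on the work surface. World frame = base frame: x ahead of the robot, y to its left, z up, the work surface at z = 0. Lengths are in mm, angles in rad, forces in N, time in s.
With the tool pointing down it reaches from about 275 to 725 mm from the base axis. Payload 15.9 kg.
Tool frame: the origin (TCP) lies midway between the tips of the shut fingers; the grasp point (between the pads) lies 19 mm behind it (manip.grasp_offset is the distance from the TCP to the grasp point, in mm); z points along the fingers, y is the direction in which the jaws open and shut (so a half turn about z gives the same grasp; the last joint's range is limited). The gripper opens to 85 mm and grips with 20 to 120 N. Pads are 22 mm wide; open, the fingers measure 114 mm over their backs; the gripper's body (76 mm by 85 mm) begins 54 mm behind the grasp point. The pads swing forward as they close: fully open they stand 13 mm farther back than shut.
Start: joints at [1.226, 0.213, -0.034, 1.323, 0, 1.571], TCP at [168.998, 470.558, 231.306] pointing down, gripper open.
Joint ranges: [-2.98, 2.98], [-0.74, 1.72], [-1.14, 1.35], [-2.1, 2.04], [-1.57, 1.44], [-3.14, 3.14]. Speed limits (rad/s): [1.89, 1.89, 2.39, 2.57, 3.14, 3.14].

INTERFACE

Orientations are given as a rotation vector (axis times angle).
In Python, from plant import manip gives the robot as it stands. The module is installed in compiled form; this text tells all that it offers.
- The arm moves only by the tool apply_moves, never from a script. Its argument "plan" is a list of rows, each a list of 3 entries, a list of its own where there are three numbers: the shift along the tool's x, y, z in cm, then the turn about the tool's z in rad, then the opening in per cent of the stroke, from 0 (shut) to 100 (fully open). A call has 1 to 8 rows; each row is the pose to reach, as a shift and turn from the pose commanded when the call began, along the tool's axes at that moment; what a row does not reach only later rows make up. A row lasts 1/10 s, in which the tool goes at most 50 mm and 8.59 degrees, less where a joint would pass 70% of its speed; a pose out of reach is approached as far as the arm can. A call with a gripper value outside its range is refused whole. The fingers move at their own pace and stop on an object; "force" is the grip in N (left out, the last holds). Time passes only in rows, so rows that repeat a pose let the fingers close. It gives the time, the measured TCP pose, the force and the opening at its end, in the units of the state.
- manip.read_state(): the state, without advancing time (a new reading comes with each control period).
- manip.read_camera(name): name is "scene" or "side" or "wrist"; returns the picture (480x640x3 uint8, blue, green, red); there is no depth.
- manip.calibration(name): a dict with "fx", "fy", "cx", "cy" (pixels), "k1" (the pictures are not rectified: a ray, as slopes to the right and down, at radius r is drawn at 1 + k1 r^2 times it, then the intrinsics apply), "extrinsics" (4x4, takes a point from camera to world coordinates). Camera axes: x right, y down, z forward; pixel columns grow to the right and rows downward; lengths in mm; the calibration is good to about 2 mm. A picture is of the moment at which its call begins: read the wrist's pose just before it. calibration takes no time and is no camera call; for the wrist camera it gives the pose at the moment of the call.
- manip.hand_in(): hands the job in, once; it reports no verdict.
Trained networks look in the newest picture that a camera, given by its name, has taken for a name from the list of things; names that differ only in an ending like _2 or _b are one class to them, and where a whole thing is asked for, a point or a joint stands for the part that bears it (a point fixed in the world has none). Each returns a list of dicts, best first, with "confidence" (0 to 1); they miss things now and then, are a little off and sometimes report something else, mostly with a low value. They report only what shows in the picture. A call takes as long as a camera call. They do not tell look-alikes from the thing itself.
- manip.boxes_of(camera, target): "extent" ([left, top, width, height] in pixels, round what is visible of it).
- manip.outline_of(camera, target): "pixels" (480x640 bool, what is visible of it) and "extent" ([left, top, width, height] in pixels, round what is visible of it).
- manip.spot_point(camera, target): "position" ([row, column] in pixels: a listed point, or the origin of a listed thing).
The state is a dict: "time": time; "q": joint angles; "qvel": joint speeds; "joint_efforts": joint torques, N m; "tcp_pos": TCP position; "eef_rot": TCP orientation; "wrist_force": force on the tool from outside, world axes, zero at the start; "moment": the same for the moment, N m; "width": finger opening in mm.
Only numpy, scipy, OpenCV 4.12 (cv2) and the standard library are available. Lean on these libraries where they do the work, as an engineer would, in place of code of your own. Each camera call takes 0.05 s, during which the arm holds its last target. There are 200 camera calls.

## Working session

There is one attempt and no reset: what is moved stays moved. The work goes in short steps, Python scripts to look and compute and a tool call to move; the robot and the scene stay as the last step left them, time stands still between calls to the robot, and variables do not carry over. Pictures are saved under pics/ and viewed, about 8 in all and at most 12, crops included, and the job is handed in when it is done.

Besides the shell and the picture viewer there is one more tool, called after "Call:" as name([rows], argument=value, ...), one row to a line, values as JSON. apply_moves: Moves the arm, as the interface text tells. Its arguments: {"type":"object","properties":{"plan":{"type":"array"},"force":{"type":"number"}},"required":["plan"]}

```bash
ls; mkdir -p pics; cat > h.py <<'E'
import numpy as np, cv2
from plant import manip
from scipy.spatial.transform import Rotation as R
def ray(cam,u,v,cal=None):
    c=cal or manip.calibration(cam)
    x,y=(u-c["cx"])/c["fx"],(v-c["cy"])/c["fy"]
    a,b=x,y
    for _ in range(20):
        s=1+c["k1"]*(a*a+b*b); a,b=x/s,y/s
    T=np.array(c["extrinsics"]); return T[:3,3],T[:3,:3]@np.array([a,b,1.])
def on_z(cam,u,v,z,cal=None):
    o,d=ray(cam,u,v,cal); return o+d*(z-o[2])/d[2]
def proj(cam,p,cal=None):
    c=cal or manip.calibration(cam); T=np.array(c["extrinsics"])
    q=T[:3,:3].T@(np.array(p)-T[:3,3]); a,b=q[:2]/q[2]; s=1+c["k1"]*(a*a+b*b)
    return np.array([c["fx"]*a*s+c["cx"],c["fy"]*b*s+c["cy"]])
def tri(c1,p1,c2,p2):
    o1,d1=ray(c1,*p1);o2,d2=ray(c2,*p2);d1=d1/np.linalg.norm(d1);d2=d2/np.linalg.norm(d2)
    s=np.linalg.lstsq(np.c_[d1,-d2],o2-o1,rcond=None)[0]
    a,b=o1+s[0]*d1,o2+s[1]*d2; return (a+b)/2,np.linalg.norm(a-b)
E
cat > a.py <<'E'
from h import *
np.set_printoptions(precision=1,suppress=True)
ims=[manip.read_camera(c) for c in ("scene","side","wrist")]
for c,i in zip(("scene","side","wrist"),ims):
    cv2.imwrite(f"pics/{c}0.png",i); k=manip.calibration(c); print(c,k["fx"],np.array(k["extrinsics"]))
for t in "large_pot_rim small_pot_rim large_lid_handle large_lid_flange small_lid_handle small_lid_flange bracket_mid guide_stand wash_bottle jar vase bed_disc".split():
    P={}
    for c in ("scene","side"):
        r=manip.spot_point(c,t); P[c]=[(x["position"][1],x["position"][0]) for x in r]
        print(t,c,[(round(x["position"][1]),round(x["position"][0]),round(x["confidence"],2)) for x in r])
    for a in P["scene"][:2]:
        for b in P["side"][:2]:
            p,e=tri("scene",a,"side",b); print("   ",p,round(e,1))
print(manip.read_state(),manip.grasp_offset)
E
python3 a.py
```

```text
pics
scene 536.9328571064063 [[   0.6    0.5   -0.6 1205.4]
 [   0.8   -0.4    0.5 -589.8]
 [  -0.    -0.8   -0.7  898.2]
 [   0.     0.     0.     1. ]]
side 503.8289931147777 [[   0.9   -0.3    0.4  -44.6]
 [  -0.5   -0.5    0.7 -933.6]
 [   0.    -0.8   -0.6  819. ]
 [   0.     0.     0.     1. ]]
wrist 344.6982670818531 [[  0.3   0.9   0.3 102.3]
 [  0.9  -0.3  -0.1 494.3]
 [ -0.    0.3  -1.  374.1]
 [  0.    0.    0.    1. ]]
large_pot_rim scene []
large_pot_rim side [(410, 319, 0.98)]
small_pot_rim scene []
small_pot_rim side []
large_lid_handle scene [(342, 272, 0.6)]
large_lid_handle side [(377, 225, 0.73)]
    [621.  -32.2 125.6] 10.8
large_lid_flange scene [(342, 289, 0.78)]
large_lid_flange side [(376, 237, 0.57)]
    [622.7 -32.4  81.8] 4.3
small_lid_handle scene [(401, 218, 0.67)]
small_lid_handle side [(282, 207, 0.62)]
    [499.1 289.9  39.9] 3.4
small_lid_flange scene [(400, 229, 0.72)]
small_lid_flange side [(280, 216, 0.64)]
    [495.9 299.9  -0.5] 4.4
bracket_mid scene [(205, 260, 0.89), (129, 265, 0.79), (256, 281, 0.77)]
bracket_mid side [(325, 293, 0.97), (275, 
[... 511 characters left out ...]
] 2.1
    [556.3 -83.7 155.2] 33.7
vase scene [(334, 248, 0.91), (398, 351, 0.37)]
vase side [(288, 251, 0.61)]
    [437.1 114.7  -1.6] 8.1
    [ 583.5  269.5 -243.4] 220.2
bed_disc scene [(399, 349, 0.94)]
bed_disc side [(409, 244, 0.73), (364, 221, 0.46)]
    [771.    0.8  -7.4] 3.7
    [719.6  87.7 -24.7] 132.0
{'time': 1.35, 'q': array([ 1.2,  0.2, -0. ,  1.3,  0. ,  1.6]), 'qvel': array([ 0.,  0., -0.,  0.,  0.,  0.]), 'joint_efforts': array([ -0. , -68.6,  48.7,   0. ,  -0. ,   0. ]), 'tcp_pos': array([169. , 470.6, 231.3]), 'eef_rot': array([-0.5, -3.1, -0. ]), 'wrist_force': array([-0.6,  0.5,  0.8]), 'moment': array([-0. , -0. ,  0.1]), 'width': 85.71029534950213} 18.700000000000003
```

View pics/scene0.png

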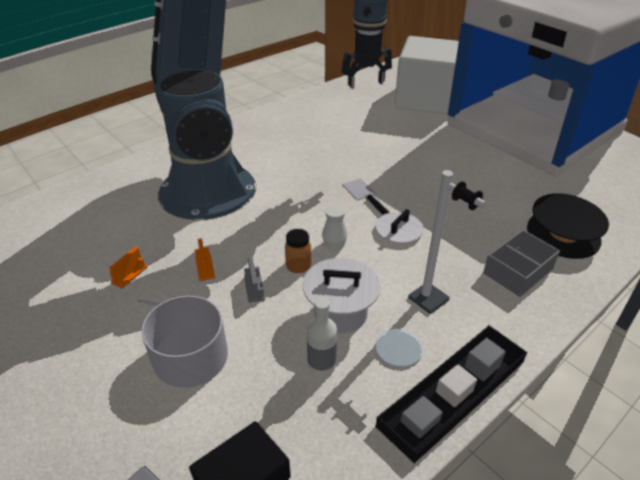

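View pics/side0.png

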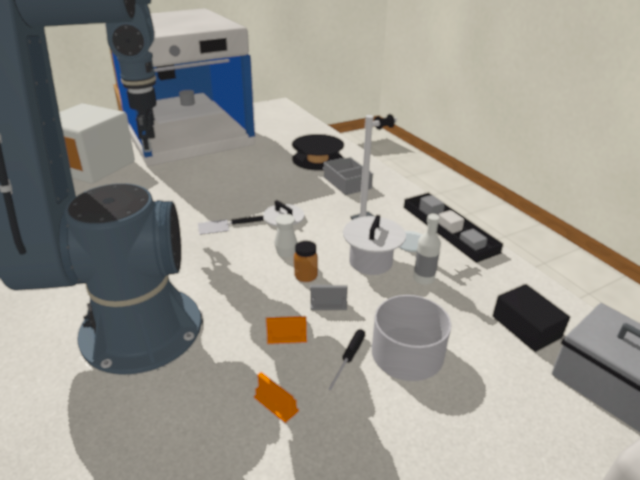

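In `scene0`, the grey bracket is at (256,281). In `side0` it is at (325,293). The candidates (scene/side) are:
- Grey part at (256,281)/(325,293).
- Orange part at (205,262)/(285,328).
- Orange part at (129,266)/(275,396).

Only the grey one fits the description. The large pot is at (186,338)/(410,335), the large lid sits on the small pot at (342,285)/(375,240), and the small lid is at (400,228)/(283,213).

```bash
cat > b.py <<'E'
from h import *
np.set_printoptions(precision=1,suppress=True)
ims={c:manip.read_camera(c) for c in("scene","side")}
print("bracket",tri("scene",(256,281),"side",(325,293)),on_z("scene",256,281,30),on_z("side",325,293,30))
print("lidL handle z=124",on_z("scene",342,272,124),on_z("side",377,225,124),"flange90",on_z("scene",342,289,90),on_z("side",376,237,90))
print("lidS handle44",on_z("scene",401,218,44),on_z("side",282,207,44),"fl10",on_z("scene",400,229,10),on_z("side",280,216,10))
print("pot rim side",on_z("side",410,319,100),proj("scene",on_z("side",410,319,100)))
print("stand",on_z("scene",428,297,0),on_z("side",359,221,0))
for t in("large_pot_rim","bracket_mid","small_lid_handle","large_lid_handle"):
  for c in("scene","side"):
    for x in manip.outline_of(c,t)[:3]:
        m=x["pixels"].astype(np.uint8); v,u=np.nonzero(m)
        col=ims[c][m>0].mean(0); print(t,c,round(x["confidence"],2),x["extent"],col)
# pot fit: rim circle outer edge extremes from outline
sc=ims["scene"][225:325,200:310]; sd=ims["side"][260:360,260:370]
cv2.imwrite("pics/crop1.png",np.hstack([cv2.resize(sc,(440,400)),cv2.resize(sd,(360,400))]) )
E
python3 b.py
```

```text
bracket (array([ 427. , -118.6,   23. ]), np.float64(10.430155140396622)) [ 437.4 -127.9   30. ] [ 423.5 -118.6   30. ]
lidL handle z=124 [615.1 -24.8 124. ] [618.9 -40.1 124. ] flange90 [627.9 -35.1  90. ] [616.1 -44.3  90. ]
lidS handle44 [502.7 287.4  44. ] [495.1 281.4  44. ] fl10 [505.5 285.5  10. ] [490.2 287.6  10. ]
pot rim side [ 498.1 -347.   100. ] [180.8 322.2]
stand [712.6 161.1   0. ] [700.7 164.1   0. ]
large_pot_rim scene 0.9 [141.7, 295.5, 85.3, 93.8] [97.4 93.6 95.3]
large_pot_rim side 0.89 [370.4, 294.7, 81.0, 89.0] [133.  132.9 135.9]
bracket_mid scene 0.83 [109.6, 242.1, 36.2, 48.6] [ 12.1  63.4 126.4]
bracket_mid scene 0.8 [247.8, 260.4, 18.3, 40.5] [82.5 81.2 81.1]
bracket_mid scene 0.78 [195.2, 240.8, 21.1, 41.8] [ 13.9  60.9 118.9]
bracket_mid side 0.87 [309.9, 285.9, 40.8, 25.7] [104.2 105.4 106.6]
bracket_mid side 0.79 [255.7, 368.7, 42.7, 51.5] [  8.1  88.3 163.9]
bracket_mid side 0.72 [265.2, 316.8, 44.1, 27.7] [ 12.4  89.9 163.5]
small_lid_handle scene 0.85 [375.4, 208.9, 46.1, 33.4] [146.  144.1 146.2]
small_lid_handle side 0.62 [262.8, 202.7, 43.1, 21.1] [162.  164.9 167.7]
large_lid_handle scene 0.68 [303.7, 257.3, 76.1, 55.6] [153.1 151.1 153.4]
large_lid_handle scene 0.67 [377.5, 329.8, 44.0, 35.5] [157.6 154.  145.4]
large_lid_handle side 0.97 [344.8, 214.4, 62.4, 39.7] [181.3 184.3 187.2]
```

View pics/crop1.png

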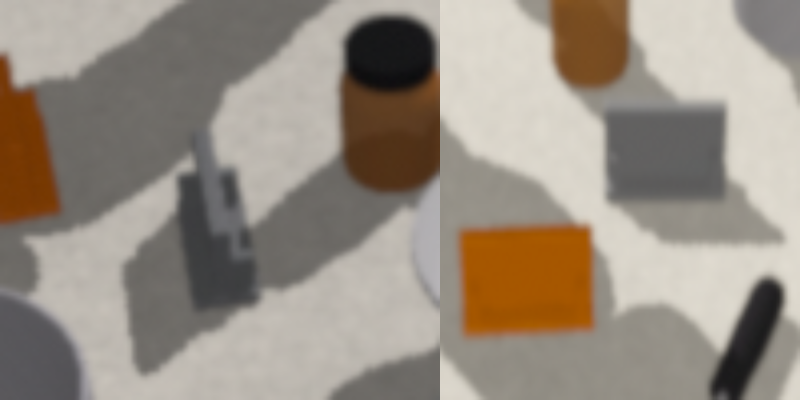

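```bash
cat >> h.py <<'E'
def goto(p,yaw,st=None):
    "shift cm / turn for TCP target p with jaw axis (tool y) at world yaw (mod pi)"
    s=st or manip.read_state(); M=R.from_rotvec(s["eef_rot"]).as_matrix()
    d=M.T@(np.array(p)-s["tcp_pos"])/10
    y=M.T@np.array([np.cos(yaw),np.sin(yaw),0]); t=np.arctan2(-y[0],y[1])
    t=(t+np.pi/2)%np.pi-np.pi/2
    print("shift",d.round(2),"turn",round(t,3),"alt",round(t-np.sign(t)*np.pi,3),"q6",s["q"][5].round(2))
    return d,t
E
python3 - <<'E'
from h import *
np.set_printoptions(precision=2,suppress=True)
for c,a,b in(("scene",(250,257.5),(256,283)),("side",(311,285.8),(347,285.8))):
    A,B=on_z(c,*a,60),on_z(c,*b,60);print(c,(A+B)/2,np.linalg.norm(A-B),np.arctan2(*(B-A)[1::-1]))
c=on_z("side",410,319,100)
print(R.from_rotvec(manip.read_state()["eef_rot"]).as_matrix())
for y in(1.9,1.26,0.5): goto([430,-123,220],y)
E
```

```text
scene [ 429.87 -128.36   60.  ] 87.41590774508465 -0.45533996100992125
side [ 426.94 -130.91   60.  ] 85.53294234293412 -0.4820120977348365
[[-0.94  0.34  0.  ]
 [ 0.34  0.94  0.  ]
 [-0.    0.   -1.  ]]
shift [-44.63 -47.04   1.13] turn -0.674 alt 2.468 q6 1.57
shift [-44.63 -47.04   1.13] turn -0.034 alt 3.108 q6 1.57
shift [-44.63 -47.04   1.13] turn 0.726 alt -2.416 q6 1.57
```

Call:
apply_moves([
  [[-44.8,-47.6,1],0.13,100],
  [[-44.8,-47.6,1],0.13,100],
  [[-44.8,-47.6,1],0.13,100],
  [[-44.8,-47.6,1],0.13,100],
  [[-44.8,-47.6,1],0.13,100],
  [[-44.8,-47.6,1],0.13,100],
  [[-44.8,-47.6,1],0.13,100],
  [[-44.8,-47.6,1],0.13,100],
])

```text
time: 2.65
tcp_pos: [325.4, 111.3, 225.6]
eef_rot: [0.738, 3.053, 0.001]
wrist_force: [1.6, 0.9, -0.1]
width: 85.1
```

```bash
python3 - <<'E'
from h import *
print(manip.read_state()["q"].round(3))
goto([428,-129,220],1.10)
E
```

```text
[ 0.33  -0.108 -0.39   1.288  0.     0.804]
shift [-20.1  -16.69   0.56] turn -0.004 alt 3.138 q6 0.8
```

Call:
apply_moves([
  [[-20.1,-16.7,1.5],0,100],
  [[-20.1,-16.7,1.5],0,100],
  [[-20.1,-16.7,1.5],0,100],
  [[-20.1,-16.7,1.5],0,100],
  [[-20.1,-16.7,1.5],0,100],
  [[-20.1,-16.7,1.5],0,100],
  [[-20.1,-16.7,1.5],0,100],
])

```text
time: 3.35
tcp_pos: [427.9, -129.1, 209.8]
eef_rot: [-0.743, -3.052, 0.0]
wrist_force: [-0.4, 0.2, 1.0]
width: 85.4
```

```bash
cat > w.py <<'E'
from h import *
import sys
np.set_printoptions(precision=1,suppress=True)
n=sys.argv[1]; cal=manip.calibration("wrist"); im=manip.read_camera("wrist"); cv2.imwrite(f"pics/{n}.png",im)
s=manip.read_state(); print(s["tcp_pos"],s["q"].round(2),s["wrist_force"],s["width"])
for a in sys.argv[2:]:
    t,z=a.split(":")
    for x in manip.spot_point("wrist",t):
        v,u=x["position"]; print(t,round(x["confidence"],2),round(u),round(v),on_z("wrist",u,v,float(z),cal))
E
python3 w.py w1 bracket_mid:30 large_pot_rim:100 large_lid_handle:124
```

```text
[ 427.5 -127.8  210. ] [-0.3  0.1 -0.2  1.2  0.   0.2] [0.6 0.1 0.7] 85.66153415866002
bracket_mid 0.72 2 103 [ 191.8 -342.1   30. ]
bracket_mid 0.61 314 213 [ 423.8 -129.9   30. ]
```

View pics/w1.png

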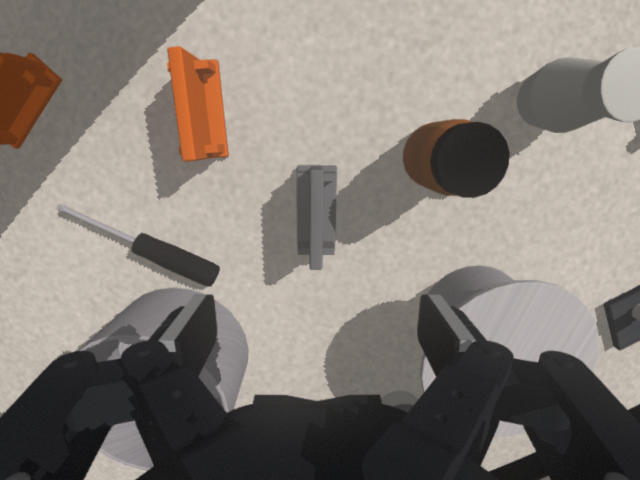

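The wrist picture `w1` shows the grey bracket's web running vertically, from (316,168) to (316,268), with the tool aligned to it. The orange look-alikes at (198,105) and (20,95) are well away.

```bash
python3 - <<'E'
from h import *
np.set_printoptions(precision=1,suppress=True)
A,B=on_z("wrist",316,168,60),on_z("wrist",316,268,60);print(A,B,(A+B)/2,np.linalg.norm(A-B),np.arctan2(*(B-A)[1::-1]))
m=(A+B)/2
goto([m[0],m[1],30],1.10)
E
```

```text
[ 384.2 -105.1   60. ] [ 463.8 -146.    60. ] [ 424.  -125.6   60. ] 89.49832587882956 -0.4748256150170377
shift [ 0.3 -0.1 18.1] turn -0.003 alt 3.139 q6 0.19
```

Call:
apply_moves([
  [[0.3,-0.1,5],0,100],
  [[0.3,-0.1,10],0,100],
  [[0.3,-0.1,14],0,100],
  [[0.3,-0.1,17],0,100],
  [[0.3,-0.1,18],0,100],
  [[0.3,-0.1,18],0,100],
  [[0.3,-0.1,18],0,0],
  [[0.3,-0.1,18],0,0],
], force=30)

```text
time: 4.35
tcp_pos: [425.6, -127.0, 32.0]
eef_rot: [0.738, 3.051, -0.0]
wrist_force: [0.5, -0.5, 0.6]
width: 59.4
```

Call:
apply_moves([
  [[0,0,0],0,0],
  [[0,0,0],0,0],
  [[0,0,0],0,0],
  [[0,0,0],0,0],
  [[0,0,0],0,0],
  [[0,0,0],0,0],
])

```text
time: 4.95
tcp_pos: [424.4, -126.8, 30.4]
eef_rot: [0.739, 3.053, -0.0]
wrist_force: [-1.3, -0.2, 2.2]
width: 11.6
```

```bash
python3 - <<'E'
from h import *
np.set_printoptions(precision=1,suppress=True)
for c in("scene","side"):
    im=manip.read_camera(c)
    x=manip.outline_of(c,"large_pot_rim")
    for o in x[:1]:
        m=o["pixels"].astype(np.uint8)
        # fit circle centre: silhouette of modelled cylinder vs mask
        def sil(cx,cy):
            th=np.linspace(0,2*np.pi,60); pts=[proj(c,[cx+80*np.cos(t),cy+80*np.sin(t),z]) for z in(0,100) for t in th]
            k=np.zeros_like(m); cv2.fillConvexPoly(k,cv2.convexHull(np.float32(pts)).astype(np.int32),1); return k
        f=lambda p:-(sil(*p)&m).sum()/(sil(*p)|m).sum()
        from scipy.optimize import minimize
        r=minimize(f,[498,-345],method="Nelder-Mead",options=dict(initial_simplex=[[498,-345],[518,-345],[498,-325]],xatol=.5)); print(c,o["confidence"],r.x,r.fun)
s=manip.read_state();print(s["tcp_pos"],s["wrist_force"],s["width"])
goto([500,-345,250],1.1)
E
```

```text
Traceback (most recent call last):
  File "h.py", line 14, in proj
    c=cal or manip.calibration(cam); T=np.array(c["extrinsics"])
             ~~~~~~~~~~~~~~~~~^^^^^
ValueError: time passes only in moves, steps and waits
```

```bash
cat > fit.py <<'E'
from h import *
from scipy.optimize import minimize
def fit_cyl(c,m,x0,profile,cal):
    "fit xy of a body given as [(radius,z),...] so its silhouette matches mask m"
    m=m.astype(np.uint8); th=np.linspace(0,2*np.pi,60)
    def sil(p):
        q=[16*proj(c,[p[0]+r*np.cos(t),p[1]+r*np.sin(t),z],cal) for r,z in profile for t in th]
        k=np.zeros_like(m); cv2.fillConvexPoly(k,cv2.convexHull(np.float32(q)).round().astype(np.int32),1,shift=4); return k
    def f(p): k=sil(p); return -(k&m).sum()/(k|m).sum()
    x0=np.array(x0,float)
    r=minimize(f,x0,method="Nelder-Mead",options=dict(initial_simplex=[x0,x0+[15,0],x0+[0,15]],xatol=.3,maxiter=80)); return r.x,-r.fun
E
python3 - <<'E'
from fit import *
np.set_printoptions(precision=1,suppress=True)
for c in("scene","side"):
    cal=manip.calibration(c); im=manip.read_camera(c)
    for t,x0,pr in(("large_pot_rim",[498,-345],[(80,0),(80,100)]),("small_lid_flange",[500,286],[(63,10),(63,16)]),("large_lid_flange",[620,-38],[(83,90),(83,96)])):
        for o in manip.outline_of(c,t)[:1]: print(t,c,o["confidence"],*fit_cyl(c,o["pixels"],x0,pr,cal))
s=manip.read_state();print(s["tcp_pos"],s["wrist_force"],s["width"])
goto([500,-345,250],1.1)
E
```

```text
large_pot_rim scene 0.72 [ 517.7 -173.4] -0.0
small_lid_flange scene 0.76 [671.6 305.7] -0.0
large_lid_flange scene 0.71 [ 741.9 -165.5] -0.0
large_pot_rim side 0.65 [ 391.1 -202.5] -0.0
small_lid_flange side 0.92 [627.5 212.9] -0.0
large_lid_flange side 0.98 [ 741.9 -165.5] -0.0
[ 424.4 -126.8   30.4] [-3.5 -0.2  5.6] 11.277781106238633
shift [-16.7 -15.9 -22. ] turn -0.004 alt 3.138 q6 0.18fit.py:9: RuntimeWarning: overflow encountered in scalar negative
  def f(p): k=sil(p); return -(k&m).sum()/(k|m).sum()
```

Call:
apply_moves([
  [[0,0,-4],0,0],
  [[0,0,-9],0,0],
  [[0,0,-14],0,0],
  [[0,0,-16],0,0],
  [[-3,-3,-16],0,0],
  [[-5,-5,-16],0,0],
  [[-5,-5,-16],0,0],
])

```text
time: 6.15
tcp_pos: [446.8, -196.6, 190.0]
eef_rot: [0.742, 3.052, -0.001]
wrist_force: [-1.8, 0.1, -1.1]
width: 11.6
```

```bash
sed -i 's/return -(k&m).sum()\/(k|m).sum()/return -float((k\&m).sum())\/float((k|m).sum())/' fit.py
cat > f.py <<'E'
from fit import *
np.set_printoptions(precision=1,suppress=True)
for c in("scene","side"):
    cal=manip.calibration(c); im=manip.read_camera(c)
    for t,x0,pr in(("large_pot_rim",[498,-345],[(80,0),(80,100)]),("small_lid_flange",[500,286],[(63,10),(63,16)]),("large_lid_flange",[620,-38],[(83,90),(83,96)])):
        for o in manip.outline_of(c,t)[:1]: print(t,c,o["confidence"],*fit_cyl(c,o["pixels"],x0,pr,cal))
s=manip.read_state();print(s["tcp_pos"],s["wrist_force"],s["width"])
goto([500,-345,200],1.1)
E
python3 f.py
```

```text
large_pot_rim scene 0.63 [ 502.3 -348. ] 0.9604834960483496
small_lid_flange scene 0.96 [498.5 289.7] 0.9305230288836847
small_lid_flange side 0.75 [505.  290.4] 0.66375
large_lid_flange side 0.92 [623.9 -26.5] 0.6012793176972282
[ 446.  -193.5  190.4] [-0.  -0.4 -0.6] 11.215733832417119
shift [-11.7 -11.   -1. ] turn -0.003 alt 3.138 q6 0.06
```

Call:
apply_moves([
  [[-4,-4,-1],0,0],
  [[-8,-8,-1],0,0],
  [[-11.8,-11.2,-1],0,0],
  [[-11.8,-11.2,-1],0,0],
  [[-11.8,-11.2,-1],0,0],
  [[-11.8,-11.2,-1],0,0],
])

```text
time: 7.15
tcp_pos: [499.6, -347.1, 200.1]
eef_rot: [-0.739, -3.053, -0.001]
wrist_force: [-0.4, 1.7, -0.6]
width: 11.3
```

```bash
python3 w.py w2 large_pot_rim:100; python3 -c "
from h import *
goto([501,-348,37],1.1)"
```

```text
[ 499.6 -346.7  200.4] [-0.6  0.5  0.2  1.3  0.  -0.1] [-0.3  0.3  0.1] 11.56473803418292
shift [-0.19 -0.06 16.36] turn -0.003 alt 3.139 q6 -0.13
```

View pics/w2.png

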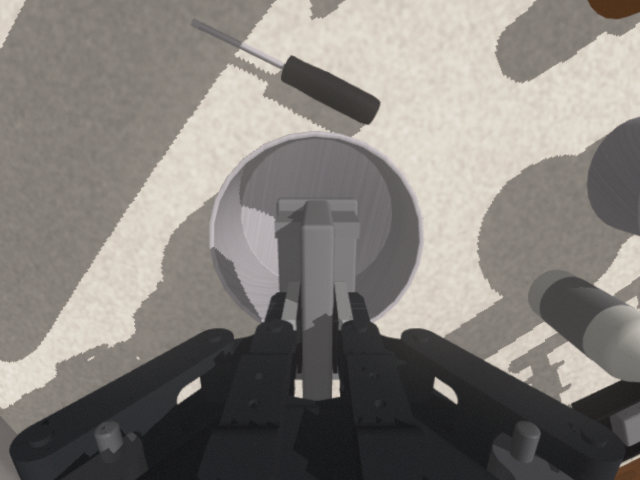

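The wrist picture `w2` shows the held bracket over the mouth of the large pot. The rim spans columns 210 to 423 with its top at row 132.

```bash
python3 - <<'E'
from h import *
from scipy.optimize import least_squares
np.set_printoptions(precision=1,suppress=True)
cal=manip.calibration("wrist")
P=np.array([on_z("wrist",u,v,100,cal)[:2] for u,v in((210,235),(423,232),(317,132),(240,165),(395,165))])
r=least_squares(lambda c:np.linalg.norm(P-c,axis=1)-80,[500,-347]);print(r.x,r.fun)
E
```

```text
[ 503.6 -348.8] [-0.7 -1.1  0.6 -0.6  0.1]
```

Call:
apply_moves([
  [[-0.2,0,4],0,0],
  [[-0.2,0,8],0,0],
  [[-0.2,0,11.5],0,0],
  [[-0.2,0,14],0,0],
  [[-0.2,0,15.2],0,0],
  [[-0.2,0,15.8],0,0],
  [[-0.2,0,16],0,0],
])

```text
time: 7.95
tcp_pos: [502.0, -348.5, 41.0]
eef_rot: [0.738, 3.053, -0.001]
wrist_force: [-0.5, 0.7, -1.0]
width: 11.5
```

Call:
apply_moves([
  [[0,0,0.2],0,0],
  [[0,0,0.3],0,0],
  [[0,0,0.4],0,0],
  [[0,0,0.5],0,0],
  [[0,0,0.5],0,0],
  [[0,0,0.5],0,0],
])

```text
time: 8.55
tcp_pos: [501.6, -348.7, 35.4]
eef_rot: [0.739, 3.053, -0.0]
wrist_force: [-0.3, 0.2, 0.1]
width: 11.3
```

Call:
apply_moves([
  [[0,0,0.1],0,0],
  [[0,0,0.1],0,45],
  [[0,0,0.1],0,45],
  [[0,0,0.1],0,45],
  [[0,0,-1],0,45],
  [[0,0,-5],0,45],
  [[0,0,-10],0,45],
  [[0,0,-15],0,45],
])

```text
time: 9.35
tcp_pos: [501.1, -348.3, 187.8]
eef_rot: [-0.739, -3.053, -0.0]
wrist_force: [1.5, -0.7, -0.3]
width: 38.5
```

```bash
python3 - <<'E'
from h import *
np.set_printoptions(precision=1,suppress=True)
for n,z,l in(("L",124,(("scene",(324,273),(360,275)),("side",(374,240),(379,216)))),("S",44,(("scene",(393,230),(409,213)),("side",(275,203),(292,213))))):
  for c,a,b in l:
    A,B=on_z(c,*a,z),on_z(c,*b,z);print(n,c,(A+B)/2,np.linalg.norm(A-B),np.arctan2(*(B-A)[1::-1]))
print(manip.read_state()["q"].round(2))
goto([600,-45,250],1.1)
E
```

```text
L scene [619.6 -29.  124. ] 75.11112020043299 0.7857630214998048
L side [611.1 -49.9 124. ] 117.17593844581617 0.8699837738892274
S scene [512.6 277.4  44. ] 86.81842850649792 1.8263597056731409
S side [496.5 274.5  44. ] 80.63616417902772 -1.3144965043802697
[-0.6  0.5  0.2  1.3 -0.  -0.1]
shift [ 5.1 31.5 -6.2] turn -0.004 alt 3.138 q6 -0.13
```

Call:
apply_moves([
  [[0,0,-6],-0.15,100],
  [[1,5,-6],-0.3,100],
  [[2,10,-6],-0.45,100],
  [[3,15,-6],-0.6,100],
  [[4,20,-6],-0.75,100],
  [[4.5,25,-6],-0.9,100],
  [[5,30,-6],-1.05,100],
  [[5.2,31.5,-6],-1.2,100],
])

```text
time: 10.15
tcp_pos: [600.1, -40.7, 246.1]
eef_rot: [-1.128, 2.931, 0.001]
wrist_force: [0.4, -0.9, -0.4]
width: 85.6
```

Call:
apply_moves([
  [[0,0,0],-0.06,100],
  [[0,0,0],-0.06,100],
  [[0,0,0],-0.06,100],
])

```text
time: 10.45
tcp_pos: [599.2, -44.9, 245.9]
eef_rot: [-1.198, 2.904, -0.0]
wrist_force: [-0.1, 0.6, 0.1]
width: 85.5
```

```bash
python3 w.py w3 large_lid_handle:124 large_lid_flange:90
```

```text
[599.2 -45.2 245.8] [-0.1  0.4  0.3  1.4 -0.  -0.9] [ 0.5  0.5 -0.2] 85.7698322499536
large_lid_handle 0.62 312 262 [619.9 -28.7 124. ]
large_lid_flange 0.93 313 250 [620.4 -28.7  90. ]
```

View pics/w3.png

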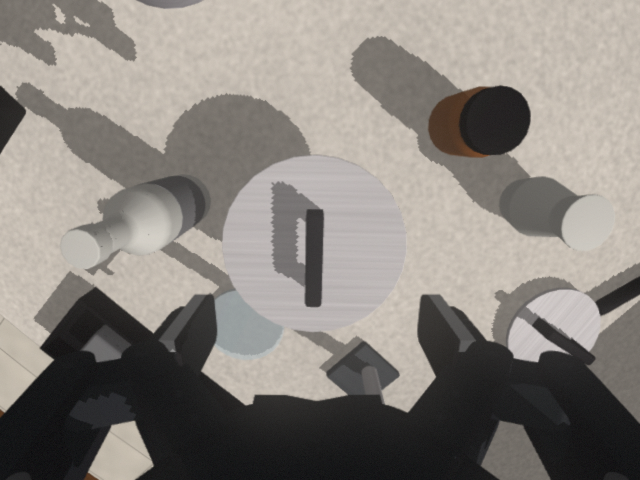

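The wrist picture `w3` shows the large lid's bar from about (316,212) to (313,304), with the flange spanning columns 222 to 406. The bottle is at (140,225).

```bash
cat > bar.py <<'E'
from h import *
from scipy.optimize import least_squares
np.set_printoptions(precision=1,suppress=True)
def bar(im,box,z,zf,r,pts,cal,dark=60):
    x0,y0,x1,y1=box; g=im[y0:y1,x0:x1].max(2); k=(g<dark).astype(np.uint8)
    n,l,s,c=cv2.connectedComponentsWithStats(k); i=1+s[1:,4].argmax()
    v,u=np.nonzero(l==i); rc=cv2.minAreaRect(np.float32(np.c_[u+x0,v+y0])); b=cv2.boxPoints(rc)
    e=[on_z("wrist",*q,z,cal) for q in b]; w=[np.linalg.norm(e[0]-e[1]),np.linalg.norm(e[1]-e[2])]
    d=(e[1]-e[0]) if w[0]>w[1] else (e[2]-e[1])
    print("bar",np.mean(e,0),w,"yaw",round(np.arctan2(d[1],d[0])%np.pi,3))
    P=np.array([on_z("wrist",*p,zf,cal)[:2] for p in pts])
    q=least_squares(lambda c:np.linalg.norm(P-c,axis=1)-r,P.mean(0)); print("disc",q.x,q.fun)
E
python3 - <<'E'
from bar import *
cal=manip.calibration("wrist")
bar(cv2.imread("pics/w3.png"),(290,200,340,315),128,96,83,((222,242),(406,242),(315,155),(250,180),(380,180)),cal)
goto([622,-28,107],0.785+np.pi/2)
E
```

```text
bar [611.5 -36.  128. ] [np.float64(67.00354753427912), np.float64(11.191901560848141)] yaw 0.755
disc [617.8 -29.2] [-0.4 -1.  -0.1 -0.3  0.6]
shift [-2.8 -0.4 13.9] turn -0.002 alt 3.14 q6 -0.86
```

```bash
python3 - <<'E'
from bar import *
goto([617.5,-29.5,107],0.765+np.pi/2)
E
```

```text
shift [-2.4 -0.2 13.9] turn 0.018 alt -3.124 q6 -0.86
```

Call:
apply_moves([
  [[-2.4,-0.2,4],0.02,100],
  [[-2.4,-0.2,8],0.02,100],
  [[-2.4,-0.2,11],0.02,100],
  [[-2.4,-0.2,13],0.02,100],
  [[-2.4,-0.2,13.8],0.02,100],
  [[-2.4,-0.2,13.8],0.02,100],
  [[-2.4,-0.2,13.8],0.02,100],
])

```text
time: 11.3
tcp_pos: [618.3, -29.4, 108.6]
eef_rot: [-1.171, 2.914, -0.001]
wrist_force: [-0.5, -0.1, 0.6]
width: 84.9
```

```bash
python3 w.py w4 large_lid_handle:124
```

```text
[618.5 -29.3 108.8] [-0.1  0.5  0.1  1.1  0.  -0.8] [-0.3  0.1 -0.3] 85.55460510380152
large_lid_handle 0.93 314 318 [618.9 -29.4 124. ]
```

View pics/w4.png

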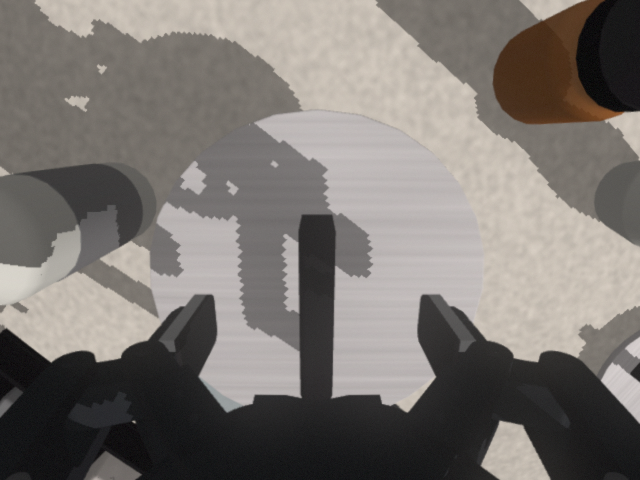

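`w4` shows the bar upright at column 317, centred between the pads. I'll close on it.

Call:
apply_moves([
  [[0,0,0.1],0,0],
  [[0,0,0.1],0,0],
  [[0,0,0.1],0,0],
  [[0,0,0.1],0,0],
  [[0,0,0.1],0,0],
  [[0,0,0.1],0,0],
  [[0,0,0.1],0,0],
  [[0,0,0.1],0,0],
], force=70)

```text
time: 12.2
tcp_pos: [617.9, -29.1, 106.6]
eef_rot: [-1.173, 2.914, -0.0]
wrist_force: [-2.0, 0.5, 5.4]
width: 12.7
```

Call:
apply_moves([
  [[0,0,-0.5],0,0],
  [[0,0,-1.5],0,0],
  [[0,0,-3.5],0,0],
  [[0,0,-6.5],0,0],
  [[0,0,-10],0,0],
  [[0,0,-13],0,0],
  [[0,0,-15],0,0],
  [[0,0,-15.5],0,0],
])

```text
time: 13.0
tcp_pos: [618.4, -29.2, 264.1]
eef_rot: [-1.172, 2.911, -0.002]
wrist_force: [1.0, 0.5, -4.0]
width: 12.5
```

```bash
python3 w.py w5; python3 - <<'E'
from h import *
cal={c:manip.calibration(c) for c in("scene","side")}
for c in cal: cv2.imwrite(f"pics/{c}5.png",manip.read_camera(c))
a=cv2.imread("pics/scene5.png")[100:400,140:540]; b=cv2.imread("pics/w5.png")
cv2.imwrite("pics/m5.png",np.hstack([a,cv2.resize(b,(400,300))]))
print(manip.boxes_of("scene","small_pot_rim"))
goto([503,-349,265],1.1)
goto([545,-150,265],2.33)
E
```

```text
[618.3 -29.1 263.2] [-0.1  0.5  0.4  1.5 -0.  -0.8] [-0.2 -0.  -3. ] 12.777385698261062
[{'extent': [317.2, 270.1, 54.0, 66.1], 'confidence': 0.85}]
shift [ 30.4  -15.15  -0.47] turn 1.236 alt -1.906 q6 -0.81
shift [13.59 -3.71 -0.48] turn 0.006 alt -3.136 q6 -0.81
```

View pics/m5.png

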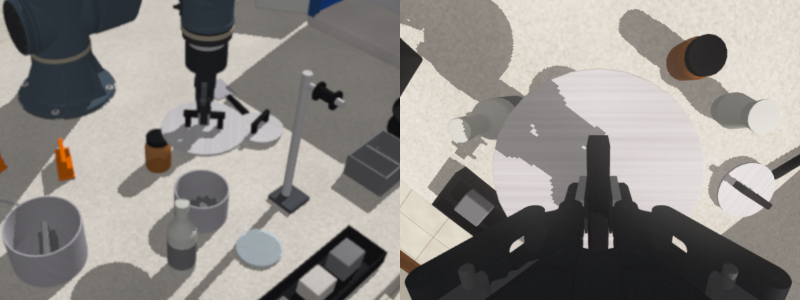

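`m5` shows the lid held level and the bracket standing upright inside the large pot. The small pot is open with its gear inside.

```bash
python3 - <<'E'
from fit import *
from scipy.optimize import least_squares
np.set_printoptions(precision=1,suppress=True)
cal=manip.calibration("wrist"); im=cv2.imread("pics/w5.png")
for c in("scene","side"):
    k=manip.calibration(c); manip.read_camera(c)
    for t,x0,pr in(("small_pot_rim",[620,-30],[(60,0),(60,80)]),("large_pot_rim",[503,-348],[(80,0),(80,100)])):
        for o in manip.outline_of(c,t)[:1]: print(t,c,o["confidence"],*fit_cyl(c,o["pixels"],x0,pr,k))
tcp=manip.read_state()["tcp_pos"]
manip.read_camera("wrist")
for o in manip.outline_of("wrist","large_lid_flange")[:1]:
    m=o["pixels"].astype(np.uint8); print(o["extent"],o["confidence"])
    h=cv2.convexHull(np.argwhere(m)[:,::-1].astype(np.int32))[:,0]
    h=h[(h[:,1]<255)]
    P=np.array([on_z("wrist",*p,tcp[2]-11,cal)[:2] for p in h])
    q=least_squares(lambda c:np.linalg.norm(P-c,axis=1)-83,P.mean(0),loss="soft_l1"); print("lid-tcp",q.x-tcp[:2],q.fun.round(1))
E
```

```text
small_pot_rim scene 0.6 [614.7 -24.4] 0.7310738042445359
large_pot_rim scene 0.89 [ 502.9 -349.2] 0.8950540958268933
small_pot_rim side 0.84 [618.2 -26.5] 0.9408023483365949
large_pot_rim side 0.74 [ 503.  -349.2] 0.8604410751206065
[147.4, 110.2, 340.1, 294.3] 0.94
lid-tcp [-0.7  0.4] [-0.1 -0.5 -0.2 -0.2 -0.3  0.   0.  -0.1 -0.2  0.   0.   0.   0.1  0.
 -0.   0.   0.   0.2 -0.   0.2  0.2  0.1  0.3  0.   0.2  0.2  0.3  0.1
 -0.  -0.1 -0.5 -0.4 -0.4  0.  -0.  -0.1 -0.5]
```

Call:
apply_moves([
  [[3,-0.8,0],0.1,0],
  [[7,-1.9,0],0.2,0],
  [[11,-3,0],0.3,0],
  [[14,-4.5,0],0.45,0],
  [[18,-7,0],0.6,0],
  [[22,-10,0],0.75,0],
  [[26,-12.5,0],0.9,0],
  [[29,-14.5,0],1.05,0],
])

```text
time: 14.4
tcp_pos: [507.9, -337.1, 261.3]
eef_rot: [-0.457, -3.108, 0.001]
wrist_force: [1.3, 0.9, -3.9]
width: 12.3
```

```bash
python3 -c "
from h import *
print(manip.read_state()['tcp_pos'],manip.read_state()['q'].round(2));goto([503,-349,220],1.3)"
```

```text
[ 507.85631145 -337.10910208  261.30594025] [-0.59  0.45  0.38  1.49 -0.   -0.29]
shift [ 0.12 -1.28  4.13] turn -0.021 alt 3.12 q6 -0.29
```

Call:
apply_moves([
  [[0.1,-1.3,1],0,0],
  [[0.1,-1.3,4],0,0],
  [[0.1,-1.3,7],0,0],
  [[0.1,-1.3,10],0,0],
  [[0.1,-1.3,11.5],0,0],
  [[0.1,-1.3,11.8],0,0],
  [[0.1,-1.3,11.8],0,0],
  [[0.1,-1.3,11.8],0,0],
])

```text
time: 15.2
tcp_pos: [504.9, -346.9, 144.5]
eef_rot: [0.445, 3.109, -0.001]
wrist_force: [0.3, -0.2, -3.3]
width: 12.4
```

```bash
python3 - <<'E'
from fit import *
np.set_printoptions(precision=1,suppress=True)
for c in("scene","side"): cv2.imwrite(f"pics/{c}6.png",manip.read_camera(c))
a=cv2.imread("pics/scene6.png")[200:400,100:300]; b=cv2.imread("pics/side6.png")[220:420,320:520]
cv2.imwrite("pics/m6.png",np.hstack([cv2.resize(x,(400,400)) for x in(a,b)]))
P=[manip.read_state() for _ in range(1)]
print(P[0]["tcp_pos"],P[0]["wrist_force"],P[0]["moment"])
goto([504,-349.4,117],1.3)
E
```

```text
[ 504.9 -347.   144.5] [ 0.2  0.1 -3.5] [-0. -0. -0.]
shift [ 0.  -0.2  2.8] turn -0.014 alt 3.128 q6 -0.32
```

View pics/m6.png

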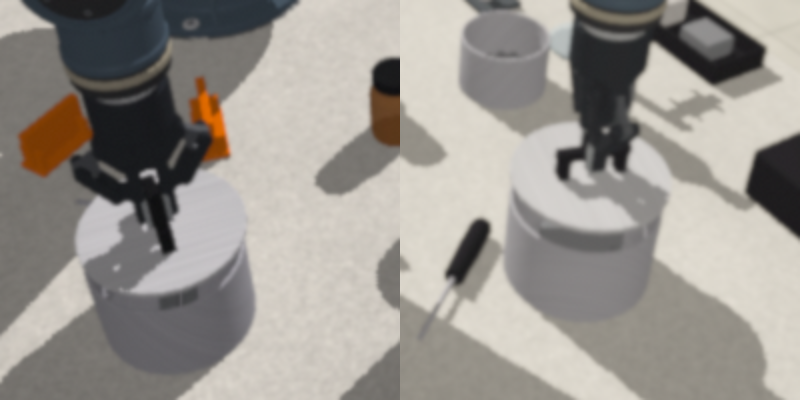

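`m6` shows the lid level, centred and about 27 mm above the pot. I'll lower it slowly.

Call:
apply_moves([
  [[0,-0.25,0.3],0,0],
  [[0,-0.25,0.8],0,0],
  [[0,-0.25,1.3],0,0],
  [[0,-0.25,1.6],0,0],
  [[0,-0.25,1.8],0,0],
  [[0,-0.25,2.0],0,0],
  [[0,-0.25,2.2],0,0],
  [[0,-0.25,2.2],0,0],
])

```text
time: 16.1
tcp_pos: [503.6, -349.1, 121.1]
eef_rot: [-0.446, -3.11, -0.0]
wrist_force: [-0.3, -0.9, -3.8]
width: 12.4
```

```bash
python3 -c "
from h import *
print(manip.read_state()['tcp_pos'],manip.read_state()['wrist_force']);goto([504,-349.4,117],1.3)"
```

```text
[ 503.59708179 -349.0872668   121.11891354] [-0.28426566 -0.86760224 -3.76782681]
shift [-0.05 -0.02  0.41] turn -0.014 alt 3.128 q6 -0.32
```

Call:
apply_moves([
  [[0,0,0.1],0,0],
  [[0,0,0.2],0,0],
  [[0,0,0.3],0,0],
  [[0,0,0.4],0,0],
  [[0,0,0.45],0,0],
  [[0,0,0.5],0,0],
  [[0,0,0.5],0,0],
])

```text
time: 16.8
tcp_pos: [503.7, -349.2, 116.8]
eef_rot: [0.446, 3.109, -0.0]
wrist_force: [-2.2, 1.5, 4.0]
width: 12.4
```

Call:
apply_moves([
  [[0,0,0],0,50],
  [[0,0,0],0,50],
  [[0,0,0],0,50],
  [[0,0,-0.5],0,50],
  [[0,0,-3],0,50],
  [[0,0,-7],0,50],
  [[0,0,-11],0,50],
  [[0,0,-14],0,50],
])

```text
time: 17.6
tcp_pos: [503.8, -349.2, 259.4]
eef_rot: [0.446, 3.108, -0.002]
wrist_force: [0.5, -0.2, 0.1]
width: 42.7
```

```bash
python3 - <<'E'
from fit import *
np.set_printoptions(precision=1,suppress=True)
cal=manip.calibration("wrist"); tcp=manip.read_state()["tcp_pos"]; cv2.imwrite("pics/w7.png",manip.read_camera("wrist")); print(tcp)
for o in manip.outline_of("wrist","large_lid_flange")[:1]: print("lid wrist",*fit_cyl("wrist",o["pixels"],[503,-349],[(83,106),(83,100)],cal))
for x in manip.spot_point("wrist","large_lid_handle")[:1]: print(on_z("wrist",*x["position"][::-1],134,cal))
for c in("scene","side"):
    k=manip.calibration(c); cv2.imwrite(f"pics/{c}7.png",manip.read_camera(c))
    for t,x0,pr in(("small_lid_flange",[500,286],[(63,10),(63,16)]),("small_pot_rim",[620,-30],[(60,0),(60,80)])):
        for o in manip.outline_of(c,t)[:1]: print(t,c,o["confidence"],*fit_cyl(c,o["pixels"],x0,pr,k))
a=cv2.imread("pics/scene7.png")[260:400,120:260]; b=cv2.imread("pics/side7.png")[260:400,340:480]
cv2.imwrite("pics/m7.png",np.hstack([cv2.resize(x,(400,400)) for x in(a,b)]))
goto([480,265,250],0.22)
E
```

```text
[ 503.8 -349.2  259.4]
lid wrist [ 503.6 -348.9] 0.9769332646604371
[ 503.1 -352.   134. ]
small_lid_flange scene 0.6 [498.7 290. ] 0.9067193675889328
small_pot_rim scene 0.83 [617.  -26.3] 0.7262092949731268
small_lid_flange side 0.6 [502.2 291.7] 0.6556962025316456
small_pot_rim side 0.6 [619.5 -24.8] 0.9602746444335458
shift [19.5 58.3  0.6] turn 1.066 alt -2.076 q6 -0.32
```

View pics/m7.png

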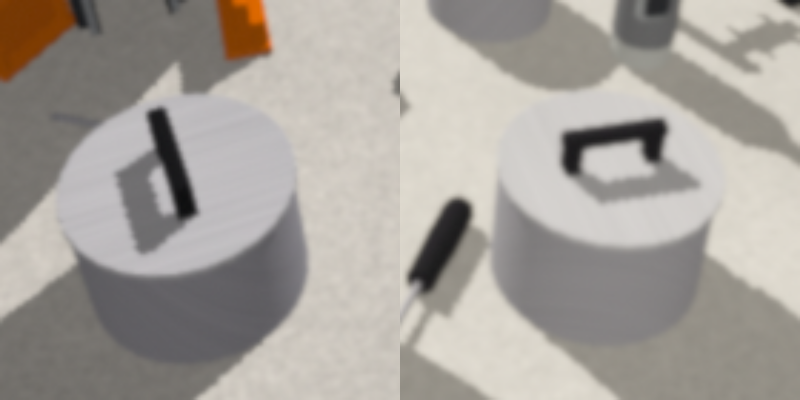

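`m7` shows the large lid seated flush and level on the large pot, with the wrist fit centring it to 0.5 mm. Next is the small lid.

Call:
apply_moves([
  [[1.5,4.5,0],0.1,60],
  [[3,9,0],0.2,70],
  [[4.7,14,0],0.3,100],
  [[6.4,19,0],0.4,100],
  [[8,24,0],0.5,100],
  [[9.7,29,0],0.6,100],
  [[11.4,34,0],0.7,100],
  [[13,39,0],0.8,100],
])

```text
time: 18.85
tcp_pos: [488.1, 47.3, 256.0]
eef_rot: [-1.627, -2.687, 0.0]
wrist_force: [0.7, 0.1, 0.6]
width: 85.5
```

```bash
python3 -c "
from h import *
print(manip.read_state()['tcp_pos'],manip.read_state()['q'].round(2));goto([490,275,190],0.256)"
```

```text
[488.12562612  47.2918583  256.04394015] [ 0.1   0.19  0.    1.38 -0.    1.19]
shift [20.09 10.72  6.6 ] turn 0.226 alt -2.916 q6 1.19
```

Call:
apply_moves([
  [[4,2,0],0.1,100],
  [[8,4,1],0.2,100],
  [[12,6,3],0.23,100],
  [[16,8.5,5],0.23,100],
  [[20,10.7,6.5],0.23,100],
  [[20,10.7,6.5],0.23,100],
  [[20,10.7,6.5],0.23,100],
  [[20,10.7,6.5],0.23,100],
])

```text
time: 19.65
tcp_pos: [490.2, 271.5, 191.5]
eef_rot: [1.92, 2.486, -0.0]
wrist_force: [1.0, 0.1, 0.2]
width: 85.1
```

```bash
python3 w.py w8 small_lid_handle:44 small_lid_flange:10 vase:0; python3 - <<'E'
from fit import *
cal=manip.calibration("wrist")
for o in manip.outline_of("wrist","small_lid_flange")[:1]: print("lid wrist",*fit_cyl("wrist",o["pixels"],[500,290],[(63,10),(63,16)],cal))
E
```

```text
[490.4 271.3 191.8] [ 0.5  0.3  0.1  1.3 -0.   1.8] [ 0.3  0.2 -0.2] 85.18983759219334
small_lid_handle 0.8 335 210 [501.2 287.5  44. ]
small_lid_flange 0.73 331 206 [500.4 284.   10. ]
vase 0.71 227 330 [426.5 119.2   0. ]
lid wrist [500.50230543 286.17581266] 0.9857586012408347
```

View pics/w8.png

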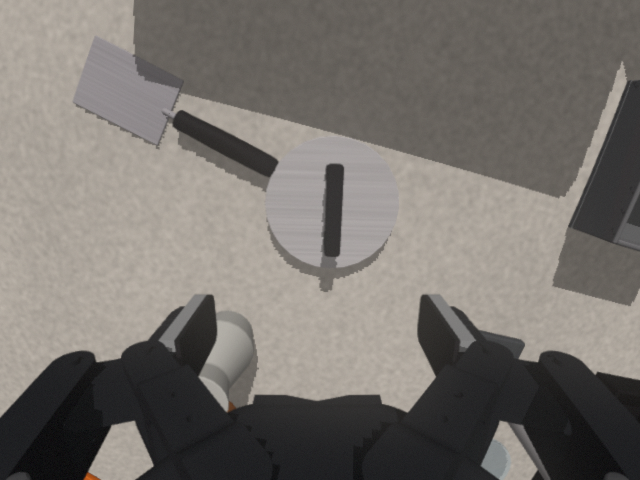

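`w8` shows the small lid's disc centred at (332,206), with its bar from (335,165) to (332,256). The scraper handle ends at its rim at (275,168), so the lid must go straight up.

```bash
python3 - <<'E'
from bar import *
cal=manip.calibration("wrist")
bar(cv2.imread("pics/w8.png"),(310,155,350,275),50,16,63,((265,206),(399,206),(332,137),(285,158),(380,160)),cal)
A,B=on_z("wrist",335,164,50,cal),on_z("wrist",332,256,50,cal);print((A+B)/2,np.linalg.norm(A-B),np.arctan2(*(A-B)[1::-1]))
goto([500.7,286.8,27],0.256)
E
```

```text
bar [500.  286.7  50. ] [np.float64(77.47796485998711), np.float64(12.601755050008354)] yaw 1.791
disc [501.3 283.7] [-0.3  0.4  1.1 -0.3 -1.2]
[500.5 286.7  50. ] 78.89048787206131 1.8058403172014499
shift [ 1.2  1.4 16.5] turn -0.001 alt 3.14 q6 1.82
```

Call:
apply_moves([
  [[1.2,1.4,4],0.03,100],
  [[1.2,1.4,8.5],0.03,100],
  [[1.2,1.4,12.5],0.03,100],
  [[1.2,1.4,15],0.03,100],
  [[1.2,1.4,16.2],0.03,100],
  [[1.2,1.4,16.3],0.03,100],
  [[1.2,1.4,16.3],0.03,100],
  [[1.2,1.4,16.3],0.03,100],
])

```text
time: 20.7
tcp_pos: [501.7, 287.9, 30.0]
eef_rot: [1.956, 2.457, 0.004]
wrist_force: [-0.6, 0.4, -0.3]
width: 85.4
```

```bash
python3 w.py w9 small_lid_handle:44; python3 -c "
from h import *
goto([500.5,286.6,27],0.224)"
```

```text
[501.6 287.9  29.9] [ 0.5  0.5 -0.2  0.9 -0.   1.9] [0.3 0.1 0.1] 85.4442553461486
small_lid_handle 0.68 312 322 [499.7 284.4  44. ]
shift [-0.1  -0.12  0.27] turn 0.002 alt -3.14 q6 1.87
```

Call:
apply_moves([
  [[-0.1,-0.15,0.2],0,100],
  [[-0.1,-0.15,0.2],0,0],
  [[-0.1,-0.15,0.2],0,0],
  [[-0.1,-0.15,0.2],0,0],
  [[-0.1,-0.15,0.2],0,0],
  [[-0.1,-0.15,0.2],0,0],
  [[-0.1,-0.15,0.2],0,0],
  [[-0.1,-0.15,0.2],0,0],
], force=60)

```text
time: 21.6
tcp_pos: [499.6, 286.2, 26.5]
eef_rot: [1.957, 2.458, 0.001]
wrist_force: [-0.9, 0.2, 4.2]
width: 12.3
```

Call:
apply_moves([
  [[0,0,0],0,0],
  [[0,0,0],0,0],
  [[0,0,-0.5],0,0],
  [[0,0,-1.5],0,0],
  [[0,0,-3.5],0,0],
  [[0,0,-7],0,0],
  [[0,0,-11],0,0],
  [[0,0,-15],0,0],
])

```text
time: 22.4
tcp_pos: [498.9, 285.8, 178.4]
eef_rot: [-1.957, -2.458, 0.0]
wrist_force: [1.6, 0.1, -2.8]
width: 12.6
```

Call:
apply_moves([
  [[0,0,-3],0,0],
  [[0,0,-6],0,0],
  [[0,0,-6],0,0],
  [[0,0,-6],0,0],
])

```text
time: 22.8
tcp_pos: [499.5, 286.2, 236.9]
eef_rot: [1.957, 2.457, 0.001]
wrist_force: [0.3, -0.4, -2.4]
width: 12.5
```

```bash
cat > g.py <<'E'
from fit import *
np.set_printoptions(precision=1,suppress=True)
tcp=manip.read_state()["tcp_pos"]; cal=manip.calibration("wrist"); cv2.imwrite("pics/w10.png",manip.read_camera("wrist"))
print(tcp,manip.read_state()["wrist_force"],manip.read_state()["width"])
for o in manip.outline_of("wrist","small_lid_flange")[:1]:
    m=o["pixels"].copy(); print(o["extent"])
    h=cv2.convexHull(np.argwhere(m)[:,::-1].astype(np.int32))[:,0]; h=h[h[:,1]<265]
    from scipy.optimize import least_squares
    P=np.array([on_z("wrist",*p,tcp[2]-11,cal)[:2] for p in h])
    q=least_squares(lambda c:np.linalg.norm(P-c,axis=1)-63,P.mean(0),loss="soft_l1"); print("lid-tcp",q.x-tcp[:2],q.fun.round(1))
for c in("scene","side"):
    k=manip.calibration(c); cv2.imwrite(f"pics/{c}10.png",manip.read_camera(c))
    for t,x0,pr in(("small_pot_rim",[618,-27],[(60,0),(60,80)]),):
        for o in manip.outline_of(c,t)[:1]: print(t,c,o["confidence"],*fit_cyl(c,o["pixels"],x0,pr,k))
a=cv2.imread("pics/scene10.png")[100:400,140:540]; b=cv2.imread("pics/w10.png")
cv2.imwrite("pics/m10.png",np.hstack([a,cv2.resize(b,(400,300))]))
goto([618,-26,220],0.5)
E
python3 g.py
```

```text
[499.5 286.2 236.9] [ 0.2  0.7 -2.7] 13.071833038116834
[189.0, 156.1, 255.9, 245.3]
lid-tcp [-0.7 -0.3] [-0.5 -0.3 -0.2 -0.1 -0.3  0.1  0.   0.   0.1 -0.1  0.1  0.1  0.2  0.2
  0.4  0.4 -0.   0.2  0.2 -0.2 -0.2 -0.3 -0.4  0.   0.2 -0.   0.1 -0.3
 -0.2 -0.3 -0.1]
small_pot_rim scene 0.58 [616.8 -26.3] 0.7592534008225246
small_pot_rim side 0.63 [615.9 -25.7] 0.9311187103077675
shift [-33.1   4.6   1.6] turn -0.274 alt 2.868 q6 1.87
```

View pics/m10.png

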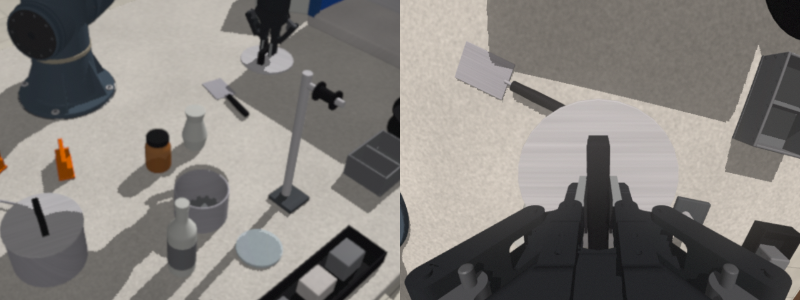

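`m10` shows the small lid held level, and the small pot's mouth is open at scene (341,290). I'll stop short of the pot with the wrist camera facing it, to measure its centre.

Call:
apply_moves([
  [[-4,-1.2,0],0.15,0],
  [[-8,-2.4,0],0.3,0],
  [[-12.5,-3.7,0],0.45,0],
  [[-17,-5,0],0.6,0],
  [[-21.5,-6.4,0],0.75,0],
  [[-26,-7.7,0],0.9,0],
  [[-30,-9,0],1.05,0],
  [[-34.5,-10.4,0],1.2,0],
])

```text
time: 23.9
tcp_pos: [474.7, -74.9, 236.2]
eef_rot: [-3.005, -0.915, 0.0]
wrist_force: [1.1, -0.3, -2.3]
width: 12.9
```

```bash
python3 -c "
from h import *
print(manip.read_state()['tcp_pos'],manip.read_state()['q'].round(2));goto([476,-77,235],0.35+1.571)"
```

```text
[474.72787783 -74.89324898 236.15866275] [-0.16  0.17 -0.07  1.33  0.    2.39]
shift [-0.01  0.25  0.12] turn 0.241 alt -2.901 q6 2.39
```

Call:
apply_moves([
  [[0,0.2,0],0.12,0],
  [[0,0.2,0],0.24,0],
  [[0,0.2,0],0.24,0],
  [[0,0.2,0],0.24,0],
])

```text
time: 24.3
tcp_pos: [476.3, -74.9, 236.1]
eef_rot: [-3.091, -0.563, 0.001]
wrist_force: [0.3, 0.1, -2.7]
width: 12.6
```

```bash
python3 - <<'E'
from fit import *
np.set_printoptions(precision=1,suppress=True)
s=manip.read_state(); tcp=s["tcp_pos"]; cal=manip.calibration("wrist"); im=manip.read_camera("wrist")
for o in manip.outline_of("wrist","small_pot_rim")[:1]:
    print(o["confidence"],o["extent"],*fit_cyl("wrist",o["pixels"],[617,-26],[(60,0),(60,80)],cal))
for x in manip.spot_point("wrist","small_pot_rim")[:1]: print(x,on_z("wrist",*x["position"][::-1],80,cal))
for z in(0,80):
    for t in np.linspace(0,2*np.pi,90): cv2.circle(im,tuple(int(v) for v in proj("wrist",[617+60*np.cos(t),-26+60*np.sin(t),z],cal).round()),1,(0,0,255) if z else (0,255,0),-1)
cv2.imwrite("pics/w11.png",im)
print(tcp); goto([617,-26,200],0.35+1.571)
E
```

```text
0.55 [248.3, 2.1, 152.0, 124.5] [616.9 -26.9] 0.661235662148071
{'position': [323.0, 626.3], 'confidence': 0.73} [ 489.  -416.7   80. ]
[476.3 -74.9 236.1]
shift [14.9  0.4  3.6] turn 0.01 alt -3.132 q6 2.63
```

```bash
cat > rim.py <<'E'
from fit import *
from scipy.optimize import least_squares
np.set_printoptions(precision=1,suppress=True)
s=manip.read_state(); tcp=s["tcp_pos"]; cal=manip.calibration("wrist"); im=manip.read_camera("wrist")
for o in manip.outline_of("wrist","small_pot_rim")[:1]:
    m=o["pixels"].astype(np.uint8); h=cv2.convexHull(np.argwhere(m)[:,::-1].astype(np.int32))[:,0]
    print(o["confidence"],o["extent"])
    h=h[(h[:,1]<75)&(h[:,1]>3)]
    P=np.array([on_z("wrist",*p,80,cal)[:2] for p in h])
    q=least_squares(lambda c:np.linalg.norm(P-c,axis=1)-60,[617,-26],loss="soft_l1"); print("rim",q.x,q.fun.round(1))
g=cv2.GaussianBlur(im,(3,3),0).astype(float).sum(2); gy,gx=np.gradient(g); G=np.hypot(gx,gy)
th=np.linspace(0,2*np.pi,180)
def score(c):
    t=0;n=0
    for r in(60,56):
        for a in th:
            u,v=proj("wrist",[c[0]+r*np.cos(a),c[1]+r*np.sin(a),80],cal)
            if 2<v<85 and 2<u<637: t+=cv2.getRectSubPix(G.astype(np.float32),(1,1),(float(u),float(v)))[0,0];n+=1
    return t/max(n,1)
S={(x,y):score((x,y)) for x in np.arange(611,624,1) for y in np.arange(-33,-19,1)}
print(sorted(((round(float(v),1),tuple(map(int,k))) for k,v in S.items()),reverse=True)[:6])
c=[617,-26]
print([proj("wrist",[617+60*np.cos(a),-26+60*np.sin(a),80],cal).round() for a in (0,1.57,3.14,4.71)])
goto([617,-26,200],0.35+1.571)
E
python3 rim.py
```

```text
0.74 [247.4, 0.4, 151.4, 122.0]
rim [615.9 -27. ] [-0.3 -0.7 -0.7 -0.5 -0.3 -0.7 -0.6 -0.5 -0.3 -0.3 -0.7 -0.9 -0.5 -0.2
 -0.2 -0.3]
[(40.6, (617, -26)), (39.0, (616, -27)), (38.0, (615, -27)), (37.1, (616, -26)), (36.4, (618, -26)), (34.2, (617, -27))]
[array([350., -39.]), array([250.,  10.]), array([296., 112.]), array([392.,  67.])]
shift [14.9  0.4  3.6] turn 0.008 alt -3.133 q6 2.63
```

Call:
apply_moves([
  [[4,0.1,0],0,0],
  [[8,0.2,0],0,0],
  [[12,0.3,0],0,0],
  [[14.9,0.4,0.5],0,0],
  [[14.9,0.4,3],0,0],
  [[14.9,0.4,6],0,0],
  [[14.9,0.4,9],0,0],
  [[14.9,0.4,10.5],0,0],
])

```text
time: 25.35
tcp_pos: [616.3, -26.5, 128.5]
eef_rot: [-3.091, -0.56, 0.005]
wrist_force: [0.2, -0.2, -1.4]
width: 13.0
```

Call:
apply_moves([
  [[0,0,0],0,0],
  [[0,0,0],0,0],
  [[0,0,0],0,0],
])

```text
time: 25.65
tcp_pos: [618.3, -26.8, 132.7]
eef_rot: [3.091, 0.558, 0.003]
wrist_force: [0.4, -0.3, -1.6]
width: 12.8
```

```bash
python3 - <<'E'
from fit import *
np.set_printoptions(precision=1,suppress=True)
s=manip.read_state(); print(s["tcp_pos"],s["wrist_force"],s["q"].round(2))
goto([616.8,-26.2,96.5],0.35+1.571)
tcp=s["tcp_pos"];dz=tcp[2]-96.5
for c in("scene","side"):
    k=manip.calibration(c); cv2.imwrite(f"pics/{c}12.png",manip.read_camera(c))
    for o in manip.outline_of(c,"small_lid_flange")[:2]: print(c,o["confidence"],o["extent"],*fit_cyl(c,o["pixels"],tcp[:2],[(63,80+dz),(63,86+dz)],k))
    for o in manip.outline_of(c,"small_pot_rim")[:1]: print(c,o["confidence"],o["extent"])
E
```

```text
[618.3 -26.8 132.7] [ 0.4 -0.3 -1.6] [-0.   0.5  0.1  1.2 -0.   2.7]
shift [-0.1 -0.1  3.6] turn 0.007 alt -3.135 q6 2.74
scene 0.94 [311.9, 253.9, 62.1, 42.6] [616.4 -25. ] 0.807123034227567
scene 0.96 [314.8, 285.1, 54.2, 51.3]
side 0.68 [348.1, 211.1, 47.8, 26.8] [617.1 -25.6] 0.8679245283018868
```

Call:
apply_moves([
  [[-0.1,0,0.5],0,0],
  [[-0.1,0,1.2],0,0],
  [[-0.1,0,1.8],0,0],
  [[-0.1,0,2.2],0,0],
  [[-0.1,0,2.5],0,0],
  [[-0.1,0,2.7],0,0],
  [[-0.1,0,2.9],0,0],
  [[-0.1,0,2.9],0,0],
])

```text
time: 26.75
tcp_pos: [616.5, -27.2, 102.2]
eef_rot: [3.092, 0.558, -0.0]
wrist_force: [-0.1, 0.5, -2.4]
width: 12.7
```

Call:
apply_moves([
  [[0,0,0.1],0,0],
  [[0,0,0.2],0,0],
  [[0,0,0.25],0,0],
  [[0,0,0.3],0,0],
  [[0,0,0.3],0,0],
  [[0,0,0.3],0,0],
])

```text
time: 27.35
tcp_pos: [616.6, -27.2, 99.4]
eef_rot: [-3.092, -0.557, -0.0]
wrist_force: [0.1, -0.5, -2.1]
width: 12.6
```

Call:
apply_moves([
  [[0,0,0.05],0,0],
  [[0,0,0.1],0,0],
  [[0,0,0.15],0,0],
  [[0,0,0.2],0,0],
  [[0,0,0.25],0,0],
  [[0,0,0.3],0,0],
  [[0,0,0.3],0,0],
])

```text
time: 28.05
tcp_pos: [616.6, -27.2, 96.6]
eef_rot: [3.092, 0.557, 0.0]
wrist_force: [-2.1, 0.5, 2.6]
width: 12.8
```

Call:
apply_moves([
  [[0,0,0.05],0,0],
  [[0,0,0.05],0,0],
  [[0,0,0.05],0,50],
  [[0,0,0.05],0,50],
  [[0,0,0.05],0,50],
  [[0,0,-1],0,50],
  [[0,0,-4],0,50],
  [[0,0,-8],0,50],
])

```text
time: 28.85
tcp_pos: [615.5, -27.1, 176.5]
eef_rot: [-3.091, -0.557, 0.004]
wrist_force: [0.2, -0.6, 0.2]
width: 42.9
```

Call:
apply_moves([
  [[0,0,-4],0,50],
  [[0,0,-7],0,50],
  [[-4,0,-7],0,50],
  [[-5,0,-7],0,50],
  [[-5,0,-7],0,50],
  [[-5,0,-7],0,50],
])

```text
time: 29.45
tcp_pos: [569.9, -44.5, 246.5]
eef_rot: [-3.092, -0.557, -0.0]
wrist_force: [0.1, 0.3, -0.1]
width: 42.4
```

```bash
python3 - <<'E'
from fit import *
np.set_printoptions(precision=1,suppress=True)
s=manip.read_state(); print(s["time"],s["tcp_pos"],s["wrist_force"],s["width"])
cal=manip.calibration("wrist"); manip.read_camera("wrist")
for o in manip.outline_of("wrist","small_lid_flange")[:1]:
  for zf in(76,80,84,90): print("wrist zf",zf,o["extent"],*fit_cyl("wrist",o["pixels"],[617,-26],[(63,zf),(63,zf+6)],cal))
for x in manip.spot_point("wrist","small_lid_handle")[:1]: print(x["confidence"],on_z("wrist",*x["position"][::-1],114,cal))
for c in("scene","side"):
    k=manip.calibration(c); manip.read_camera(c)
    for t,x0,pr in(("small_pot_rim",[617,-26],[(60,0),(60,80)]),("small_lid_flange",[617,-26],[(63,80),(63,86)]),("large_lid_flange",[503,-349],[(83,100),(83,106)])):
        for o in manip.outline_of(c,t)[:1]: print(t,c,round(o["confidence"],2),o["extent"],*fit_cyl(c,o["pixels"],x0,pr,k))
    for t in("wash_bottle","jar","vase"):
        for x in manip.spot_point(c,t)[:1]: print(t,c,np.round(x["position"][::-1]),x["confidence"])
for t,z in(("large_lid_handle",134),("small_lid_handle",114)):
    a=manip.spot_point("scene",t);b=manip.spot_point("side",t)
    if a and b: print(t,tri("scene",a[0]["position"][::-1],"side",b[0]["position"][::-1]))
E
```

```text
29.45 [569.9 -44.5 246.5] [ 0.1  0.3 -0.1] 42.415759310881484
wrist zf 76 [243.3, 88.3, 146.8, 146.9] [615.9 -27.1] 0.9900083762115591
wrist zf 80 [243.3, 88.3, 146.8, 146.9] [615.8 -27.5] 0.9807692307692307
wrist zf 84 [243.3, 88.3, 146.8, 146.9] [615.4 -27.4] 0.957850005742506
wrist zf 90 [243.3, 88.3, 146.8, 146.9] [614.5 -28. ] 0.9245565410199557
0.78 [615.  -28.6 114. ]
small_pot_rim scene 0.63 [328.3, 302.2, 38.4, 36.3] [621.6 -19.1] 0.26816171825647506
small_lid_flange scene 0.6 [313.7, 265.8, 60.4, 44.2] [614.5 -24.6] 0.9060721062618596
wash_bottle scene [320. 367.] 0.76
jar scene [298. 266.] 0.92
vase scene [335. 245.] 0.84
small_pot_rim side 0.75 [350.9, 244.8, 42.5, 28.8] [618.4 -26.1] 0.5166666666666667
small_lid_flange side 0.65 [350.2, 219.9, 46.7, 30.7] [619.6 -24.4] 0.9171806167400881
wash_bottle side [424. 278.] 0.96
jar side [308. 275.] 0.83
vase side [286. 250.] 0.73
small_lid_handle (array([610.4, -18.8, 111.3]), np.float64(2.8939590164181723))
```

```bash
python3 -c "
from plant import manip
print(manip.hand_in())"
```

```text
the job is handed in; nothing more can be done
None
```

The job is done and handed in at about 30 s of the 72 s allowed. The grey bracket stands inside the large pot, the large lid is on the large pot, and the small lid is on the small pot.

**Lids:**
- **Large lid:** it touched down gently, at the height expected for a seated lid. The pictures taken after release showed it flush and level, centred within about 0.5 mm.
- **Small lid:** it made light contact (about 5 N) at 96.6 mm, against an expected 96.5 mm. I had used all 12 pictures, so I checked this one only with measurements. The wrist-camera fit put it at rim height and within about 1 mm of the pot's measured centre.

**Other things on the bench:** the bottle, jar and vase show at the same pixels as at the start, to within about 3 px. I did not re-measure the scraper, screwdriver or glass disc at the end.

**Checks that failed or disagreed:**
- The networks did not find the large lid in the last scene and side pictures, so its final check is the one made just after it was placed.
- The network position for the small lid's handle, combined from the scene and side cameras, was about 10 mm off the wrist-camera result. I trusted the wrist camera and the touchdown height.
- The last scene and side fits of the small pot were poor because the lid and bottle hide most of it.

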